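Clamp a test coupon in a bench thickness gauge with its ratchet thimble

TASK

Slide the flat metal coupon along its channel into the bench thickness gauge until its end is fully home against the stop at the back of the throat. Then turn the winged ratchet bar on top clockwise (seen from above) until the spindle closes on the coupon and the ratchet slips, and go on for a quarter turn of slip so that the coupon stays clamped. Leave the dropper bottle and the glass beaker standing where they are.

Things in the scene. Friction and masses are not known exactly. Their poses are not given: they have to be found in the camera images.
- gauge: Grey bench thickness gauge fixed to the table. Origin: on the table, right below the vertical spindle axis; z up; its throat opens towards its own -x. Grey bed: top 36 mm above the table, x = -90 to +70, y = -40 to +40 mm. Two steel fences on the bed (top 40 mm high, x = -84 to -19, inner faces y = +-14 mm) form the coupon's channel.
- stop (a point): Stop: middle of the upright column's flat front face, at x = +20, y = 0, z = 39 mm of the gauge; same axes as the gauge. The coupon's far end is to touch this face.
- head_base (a point): Point on the spindle axis, 78 mm above the table, on top of the gauge's overhanging arm (z = 58 to 78 mm, 36 mm wide, x = -20 to +65 mm of the gauge). Above it: a fixed collar of 12 mm radius to z = 86 mm, then the round ribbed thimble of 15 mm radius, z = 86 to 107 mm, then the ratchet bar.
- coupon_center (a point): Centre of the loose flat brass coupon, 120 x 24 x 6 mm (its x, y, z), 100 to 200 g, lying in the channel along the gauge's x, bottom 36 mm high. Home, its far end meets the stop: centre at x = -40 mm in the gauge's frame, near end 10 mm out over the bed's front. It starts drawn out 28 to 40 mm towards the gauge's -x, not yet under the spindle.
- spindle: Steel measuring spindle, 9 mm diameter, comes straight down out of the arm without turning; origin at the centre of its lower tip. The tip starts 9.6 to 12 mm above the bed; at 6 mm above the bed it rests on the coupon.
- bar_center (a point): Centre of the dark straight ratchet bar on top of the gauge, on the spindle axis, 117 mm above the table; its x runs along the bar. Bar 80 mm long (40 each way), 9 wide, 16 tall (z = 109 to 125 mm), round hub of 8 mm radius; same either way round; stays at this height. Can be pushed round by one wing or pinched across its 9 mm width; needs under 0.06 N m.
- thimble (a joint): Angle of the thimble (rad), grows clockwise seen from above, 0 to 4; the spindle goes down 3 mm per rad. It starts between 0 and 0.8 and reaches about 2.0 when the spindle meets the home coupon. The bar turns it; it stays where it is left.
- ratchet (a joint): Slip of the ratchet bar relative to the thimble (rad), 0 at the start; stays 0 while bar and thimble turn together, and grows clockwise, without limit that matters (30 rad), once the spindle bears on something. Turned back, the bar opens the spindle again.
- dropper_a: Small brown dropper bottle with black cap, 53 mm diameter, 98 mm tall, loose bystander; origin under its centre.
- beaker_glass: Small glass beaker, 48 mm wide, 56 mm tall, loose bystander; origin under its centre.
- coupon: The same coupon; origin at the centre of its underside, x along its length.
Mind the look-alikes: they are no part of the job. Of the things like the coupon, leave any that is red or turquoise; of the rest the larger one is meant.

How it is judged:
On the way, in this order (a step that is already met when the one before it is completed fails the run):
1. the coupon is home against the stop (within 3.5 mm) before the ratchet has slipped (x of coupon_center in the frame of gauge above -0.0435 m and angle between the x axis of coupon_center and the x axis of gauge, either way round below 0.08 rad and angle between coupon_center's own z axis and vertical below 0.06 rad and value of joint ratchet below 0.3 rad), for 0.2 s.
2. the spindle bears on the coupon and the ratchet has slipped 1 rad (x of coupon_center in the frame of gauge above -0.0435 m and angle between the x axis of coupon_center and the x axis of gauge, either way round below 0.08 rad and angle between coupon_center's own z axis and vertical below 0.06 rad and value of joint ratchet above 1 rad and contact force between spindle and coupon above 1 N), for 0.2 s.
At the end, for the whole second after the job is handed in: The coupon lies flat in the channel, at rest, its end within 3.5 mm of the stop; the spindle bears on it with more than 1 N, and the ratchet has slipped at least 1.0 rad (all of step 2 and linear speed of coupon below 0.01 m/s); the robot touches nothing.
It fails at once if the dropper bottle or the glass beaker is moved more than 25 mm (distance of any of dropper_a, beaker_glass from where it was at the start of the episode above 0.025 m).
It also fails if it takes over 54 s, if anything falls off the work surface, if the arm or the gripper's body presses on something with over 40 N, if the wrist force passes 120 N, or if a joint passes its speed limit or range.

ROBOT

A 6-joint arm with a two-finger parallel gripper is mounted at the origin on a cart in front of the work surface, level with it; the furniture and walls round the work are solid. World frame = base frame: x ahead of the robot, y to its left, z up, the work surface at z = 0. Lengths are in m, angles in rad, forces in N, time in s.
With the tool pointing down it reaches from about 0.3 to 0.875 m from the base axis. Payload 6.4 kg.
Tool frame: the origin (TCP) lies between the finger pads; the fingertips stand tip_reach ahead of it and the grasp point (between the pads) lies 11 mm behind it (tip_reach is the distance from the TCP to the fingertips, in m); z points along the fingers, x is the direction in which the jaws open and shut, and the axes are right-handed (so a half turn about z gives the same grasp; the last joint's range is limited). The gripper opens to 88 mm and grips with 3 to 60 N. Pads are 18 mm wide; open, the fingers measure 123 mm over their backs; the gripper's body (75 mm by 187 mm) begins 45 mm behind the grasp point.
Start: joints at [1.045, 0.181, 1.607, -0, 1.354, -0.206], TCP at [0.181, 0.546, 0.247] pointing down, gripper open.
Joint ranges: [-2.99, 2.99], [-0.89, 2.07], [0.3, 2.58], [-1.14, 4.28], [0, 2.63], [-3.12, 3.12]. Speed limits (rad/s): [2.57, 2.57, 3.01, 3.14, 3.14, 3.14].

INTERFACE

Orientations are given as [roll, pitch, yaw] about the fixed x, y, z axes, in that order (R = Rz(yaw) Ry(pitch) Rx(roll)).
In Python, from cell import sense, get_image, calibration, sign_off, tip_reach gives the robot as it stands.
- The arm moves only by the tool play_rows, never from a script. Its argument "motion" is a list of rows, each an object with "linear": the shift along the tool's x, y, z in mm, a list of three; "yaw": the turn about the tool's z in rad; "grip": the opening, from 0 (shut) to 1 (fully open). In form: [{"linear": [tx, ty, tz], "yaw": yaw, "grip": grip}, ...]. A call has 1 to 20 rows; each row is the pose to reach, as a shift and turn from the pose measured when the call began, along the tool's axes at that moment; what a row does not reach only later rows make up. A row lasts 1/10 s, in which the tool goes at most 50 mm and 8.59 degrees, less where a joint would pass 70% of its speed; a pose out of reach is approached as far as the arm can. A call with a gripper value outside its range is refused whole. The fingers move at their own pace and stop on an object; "squeeze" is the grip in N (left out, the last holds). Time passes only in rows, so rows that repeat a pose let the fingers close. It gives the time, the measured TCP pose, the force and the opening at its end, in the units of the state.
- sense(): the state, without advancing time (a new reading comes with each control period).
- get_image(name): name is "side" or "top" or "wrist"; returns the picture (400x640x3 uint8, blue, green, red); there is no depth.
- calibration(name): a dict with "fx", "fy", "cx", "cy" (pixels), "R" (3x3) and "t" (3): a world point X has camera coordinates R X + t. Camera axes: x right, y down, z forward; pixel columns grow to the right and rows downward; lengths in m; the calibration is good to about 2 mm. The wrist camera is an equidistant fisheye: a pixel r from the principal point sees the ray r / f radians off the axis. A picture is of the moment at which its call begins: read the wrist's pose just before it. calibration takes no time and is no camera call; for the wrist camera it gives the pose at the moment of the call.
- sign_off(): hands the job in, once; it reports no verdict.
The state is a dict: "time_s": time; "joint_positions": joint angles; "qd": joint speeds; "joint_torque": joint torques, N m; "ee_pos": TCP position; "orientation": TCP orientation; "contact_force": force on the tool from outside, world axes, zero at the start; "moment": the same for the moment, N m; "opening": opening from 0.0 (shut) to 1.0 (fully open).
Only numpy, scipy, OpenCV 4.12 (cv2) and the standard library are available. Lean on these libraries where they do the work, as an engineer would, in place of code of your own. Each camera call takes 0.05 s, during which the arm holds its last target.

## Working session

There is one attempt and no reset: what is moved stays moved. The work goes in short steps, Python scripts to look and compute and a tool call to move; the robot and the scene stay as the last step left them, time stands still between calls to the robot, and variables do not carry over. Pictures are saved under pics/ and viewed, and the job is handed in when it is done.

Besides the shell and the picture viewer there is one more tool, called after "Emit:" as name(argument=value, ...), one argument or row to a line, values as JSON. play_rows: Moves the arm, as the interface text tells. Its arguments: {"type":"object","properties":{"motion":{"type":"array","items":{"type":"object","properties":{"linear":{"type":"array","items":{"type":"number"}},"yaw":{"type":"number"},"grip":{"type":"number"}}}},"squeeze":{"type":"number"}},"required":["motion"]}

```bash
mkdir -p pics; ls; python3 - <<'E'
from cell import *
import cv2,numpy as np
print(sense(),tip_reach)
for n in ["side","top","wrist"]:
    c=calibration(n);print(n,c)
    cv2.imwrite(f"pics/{n}0.png",get_image(n))
E
```

```text
pics
{'time_s': 0.0, 'joint_positions': array([ 1.04471578e+00,  1.81541046e-01,  1.60796523e+00,  2.70321683e-06,
        1.35381289e+00, -2.06271596e-01]), 'qd': array([ 0.00064202,  0.00083931, -0.00085968,  0.00103757,  0.00113262,
        0.00133092]), 'joint_torque': array([-6.05011828e-04, -4.33886433e+01, -3.41839850e+01,  7.00273016e-02,
        3.89878743e-02, -1.22301449e-04]), 'ee_pos': array([0.18047753, 0.54540621, 0.2458308 ]), 'orientation': array([-3.14123646e+00,  1.68937427e-03,  1.25098710e+00]), 'contact_force': array([0.32151481, 0.50850336, 0.37049614]), 'moment': array([-0.04157025, -0.01305884,  0.02516226]), 'opening': 0.9984603320768466} 0.008
side {'fx': 411.69536497592605, 'fy': 411.69536497592605, 'cx': 314.26751331279365, 'cy': 195.17866449411335, 'R': array([[-9.98616076e-01, -4.87982615e-02, -1.96127995e-02],
       [-2.15675489e-04,  3.76719379e-01, -9.26327406e-01],
       [ 5.25916886e-02, -9.25041210e-01, -3.76208552e-01]]), 't': array([0.52613722, 0.11174509, 1.28769525])}
top {'fx': 419.5470344625087, 'fy': 419.5470344625087, 'cx': 322.0976253797307, 'cy': 200.0860770752672, 'R': array([[-0.02162723, -0.99975519,  0.00467141],
       [-0.99215019,  0.02088661, -0.12329539],
       [ 0.12316764, -0.00730128, -0.99235902]]), 't': array([0.01248635, 0.53813109, 1.12771871])}
wrist {'fx': 309.70691628693146, 'fy': 309.70691628693146, 'cx': 319.4246789194849, 'cy': 204.5234566629151, 'R': array([[ 0.31353344,  0.94957635, -0.00124351],
       [ 0.90738293, -0.29921537,  0.29517178],
       [ 0.27991607, -0.09367457, -0.95544339]]), 't': array([-0.57358185, -0.04102715,  0.39010752])}
```

View pics/side0.png

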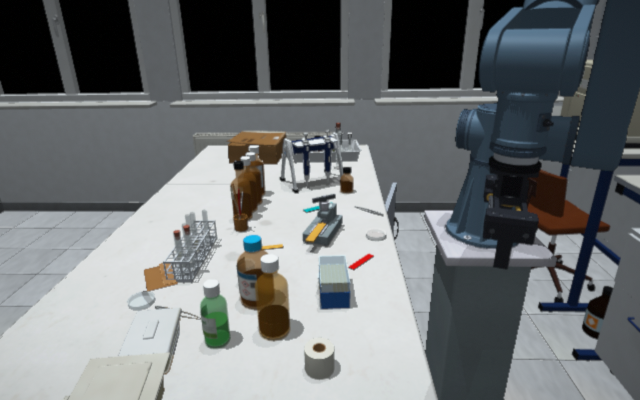

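View pics/top0.png

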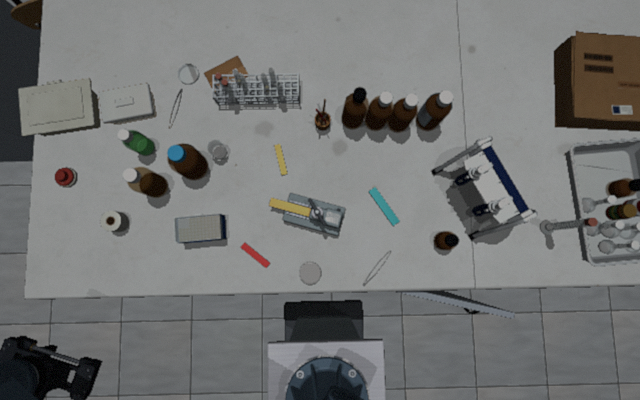

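View pics/wrist0.png

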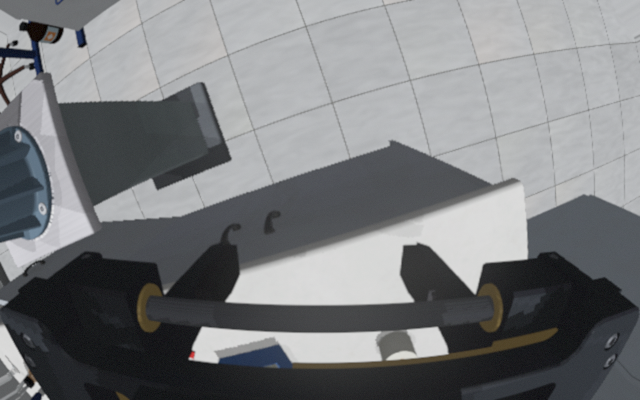

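The top view shows the gauge at about (315,213), with a yellow coupon in its channel at (290,206). The look-alikes are a small yellow strip at (281,159), a red one at (255,255) and a turquoise one at (384,205). I'll enlarge to confirm.

```bash
python3 - <<'E'
import cv2
t=cv2.imread("pics/top0.png")
cv2.imwrite("pics/t0a.png",cv2.resize(t[175:250,255:355],None,fx=8,fy=8,interpolation=cv2.INTER_CUBIC))
cv2.imwrite("pics/t0b.png",cv2.resize(t[100:290,190:480],None,fx=2.7,fy=2.7,interpolation=cv2.INTER_CUBIC))
s=cv2.imread("pics/side0.png")
cv2.imwrite("pics/s0a.png",cv2.resize(s[170:260,270:390],None,fx=6.5,fy=6.5,interpolation=cv2.INTER_CUBIC))
E
```

```text
(no output)
```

View pics/t0a.png

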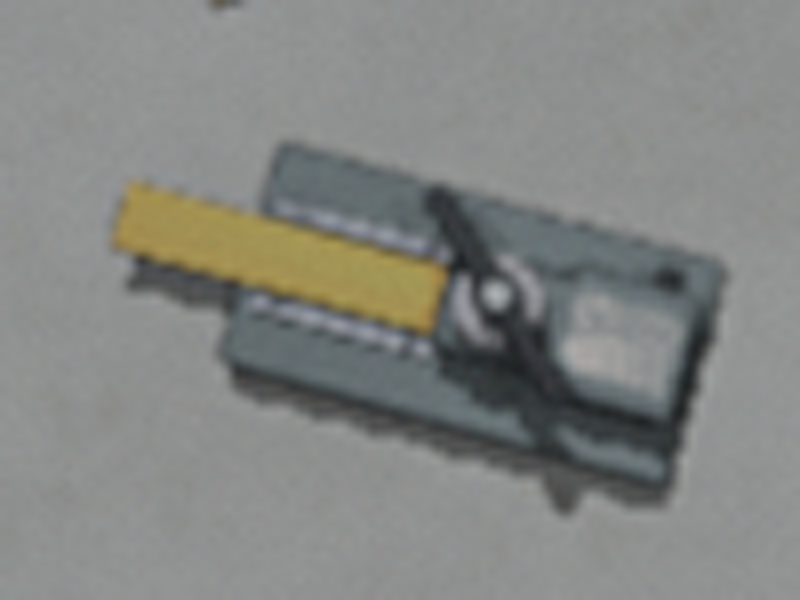

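View pics/t0b.png

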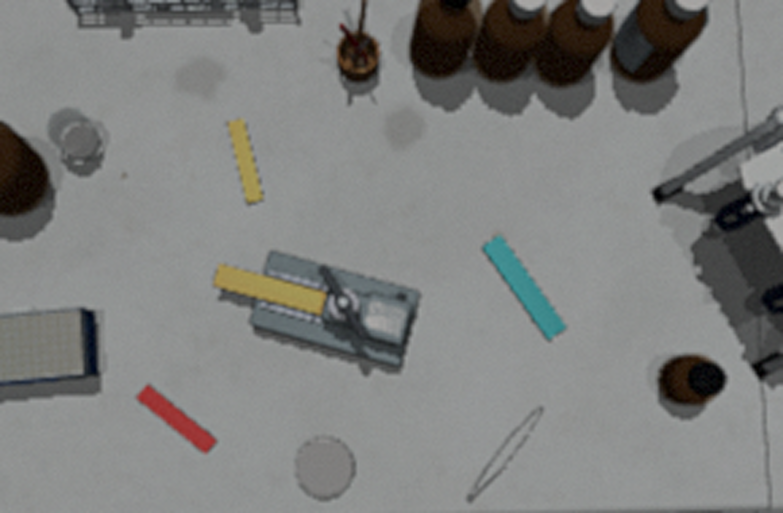

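View pics/s0a.png

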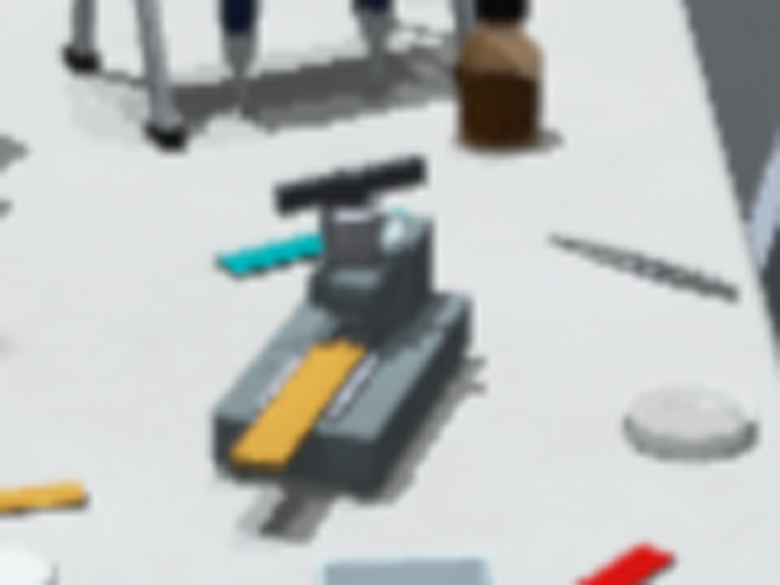

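The crop confirms it: the larger yellow coupon sits in the gauge channel, and the smaller loose yellow strip is the decoy. Next I'll fit the gauge pose, coupon position and bar angle from the crop pixels.

```bash
cat > h.py <<'E'
import numpy as np
from cell import *
def ray(n,u,v,c=None):
    c=c or calibration(n); x=(u-c['cx'])/c['fx'];y=(v-c['cy'])/c['fy']
    if n=='wrist':
        r=np.hypot(x,y); d=np.array([x/r*np.sin(r),y/r*np.sin(r),np.cos(r)]) if r>0 else np.array([0,0,1.])
    else: d=np.array([x,y,1.])
    R=np.array(c['R']);return -R.T@c['t'],R.T@d
def at(n,u,v,z,c=None):
    o,d=ray(n,u,v,c);return o+d*(z-o[2])/d[2]
def proj(n,X,c=None):
    c=c or calibration(n);p=np.array(c['R'])@X+c['t']
    if n=='wrist':
        th=np.arctan2(np.hypot(p[0],p[1]),p[2]);h=np.hypot(p[0],p[1]);q=p[:2]/h*th
    else:q=p[:2]/p[2]
    return np.array([c['fx']*q[0]+c['cx'],c['fy']*q[1]+c['cy']])
E
python3 - <<'E'
from h import *
np.set_printoptions(precision=4,suppress=True)
f=lambda a,b:((a+.5)/8-.5+255,(b+.5)/8-.5+175)
P={}
for n,a,b,z in [("bedTL",283,143,.036),("bedTR",722,262,.036),("bedBL",228,360,.036),("bedBR",668,482,.036),
 ("cTL",130,182,.042),("cBL",112,245,.042),("cTR",447,268,.042),("cBR",430,335,.042),
 ("bar1",438,192,.125),("bar2",560,402,.125),("hub",500,296,.125)]:
    P[n]=at("top",*f(a,b),z);print(n,P[n])
print("camera",ray("top",320,200)[0],ray("side",320,200)[0])
d=lambda a,b:np.linalg.norm((P[a]-P[b])[:2])
print(d("bedTL","bedTR"),d("bedTL","bedBL"),d("bar1","bar2"),d("cTL","cBL"),d("cTL","cTR"))
for n,a,b in [("cap",706,378),("bev",80,140)]:
    print(n,at("top",a/2.7+190,b/2.7+100,.098 if n=="cap" else .056))
E
```

```text
bedTL [0.5611 0.0895 0.036 ]
bedTR [ 0.5166 -0.0611  0.036 ]
bedBL [0.4864 0.1093 0.036 ]
bedBR [ 0.4414 -0.0405  0.036 ]
cTL [0.5478 0.1417 0.042 ]
cBL [0.5262 0.1481 0.042 ]
cTR [0.5159 0.0335 0.042 ]
cBR [0.493  0.0397 0.042 ]
bar1 [0.5315 0.0342 0.125 ]
bar2 [ 0.4638 -0.0032  0.125 ]
hub [0.4978 0.0151 0.125 ]
camera [0.3953 0.0095 1.1854] [0.4577 1.1747 0.5983]
0.15707212253937325 0.07733568205851372 0.07733152944815805 0.022537224436013827 0.11289563027034114
cap [ 0.4193 -0.3307  0.098 ]
bev [0.675  0.2799 0.056 ]
```

```bash
cat >> h.py <<'E'
O=np.array([.4982,.0149]);G=np.deg2rad(-106.6)
ex=np.array([np.cos(G),np.sin(G)]);ey=np.array([-ex[1],ex[0]])
def go(gx,gy,z,yaw=None):
    "shift in tool axes (mm) and yaw to reach gauge-frame (gx,gy mm), world z, world yaw"
    from scipy.spatial.transform import Rotation as Ro
    s=sense();R=Ro.from_euler('xyz',s['orientation']).as_matrix()
    T=np.r_[O+(gx*ex+gy*ey)/1000,z]
    y=s['orientation'][2];d=0 if yaw is None else -(yaw-y)
    print("pos",s['ee_pos'].round(4),"ori",s['orientation'].round(3),"F",s['contact_force'].round(1),"t",s['time_s'])
    r=s['ee_pos'][:2]-O;print("now gauge",(1000*r@ex).round(1),(1000*r@ey).round(1),"q",s['joint_positions'].round(2))
    print("linear",(1000*R.T@(T-s['ee_pos'])).round(1),"yaw",round(d,3))
E
python3 -c "
from h import *
go(-160,0,.247,-.29)"
```

```text
pos [0.1805 0.5455 0.246 ] ori [-3.141e+00  1.000e-03  1.251e+00] F [ 0.9 -0.   0.7] t 0.15
now gauge -417.8 -456.0 q [ 1.04  0.18  1.61 -0.    1.35 -0.21]
linear [-243.9  463.5   -0.8] yaw 1.541
```

Emit:
play_rows(
  motion=[
    {"linear": [-40, 77, 0], "yaw": 0.14, "grip": 0},
    {"linear": [-65, 124, 0], "yaw": 0.28, "grip": 0},
    {"linear": [-89, 170, 0], "yaw": 0.42, "grip": 0},
    {"linear": [-112, 213, 0], "yaw": 0.56, "grip": 0},
    {"linear": [-134, 255, 0], "yaw": 0.7, "grip": 0},
    {"linear": [-156, 297, 0], "yaw": 0.84, "grip": 0},
    {"linear": [-178, 338, 0], "yaw": 0.98, "grip": 0},
    {"linear": [-200, 380, 0], "yaw": 1.12, "grip": 0},
    {"linear": [-222, 422, 0], "yaw": 1.26, "grip": 0},
    {"linear": [-235, 446, 0], "yaw": 1.4, "grip": 0},
    {"linear": [-244, 463.5, 0], "yaw": 1.541, "grip": 0},
    {"linear": [-244, 463.5, 0], "yaw": 1.541, "grip": 0},
    {"linear": [-244, 463.5, 0], "yaw": 1.541, "grip": 0},
    {"linear": [-244, 463.5, 0], "yaw": 1.541, "grip": 0},
  ],
)

```text
time_s: 1.55
ee_pos: [0.5429, 0.1691, 0.246]
orientation: [3.14, 0.001, -0.287]
contact_force: [-0.2, 0.1, 0.9]
opening: 0.005
```

```bash
python3 -c "
from h import *
import cv2
go(-160,0,.038,-.29)
c=calibration('wrist');im=get_image('wrist');cv2.imwrite('pics/w1.png',im)
print(sense()['opening'])
for n,p in [('near',(-136,0,.042)),('O',(0,0,.125)),('bedL',(-90,40,.036)),('bedR',(-90,-40,.036))]: print(n,proj('wrist',np.r_[O+(p[0]*ex+p[1]*ey)/1000,p[2]],c))
"
```

```text
pos [0.5429 0.1691 0.246 ] ori [ 3.14e+00  1.00e-03 -2.87e-01] F [-0.2  0.1  0.9] t 1.55
now gauge -160.6 -1.3 q [ 0.09  0.17  1.62 -0.    1.35  0.38]
linear [  1.5   0.3 208. ] yaw 0.003
0.00785029919420223
near [320.56165887 199.80105868]
O [320.06842364 340.46646476]
bedL [353.09443089 234.69539534]
bedR [287.61924707 234.45558784]
```

View pics/w1.png

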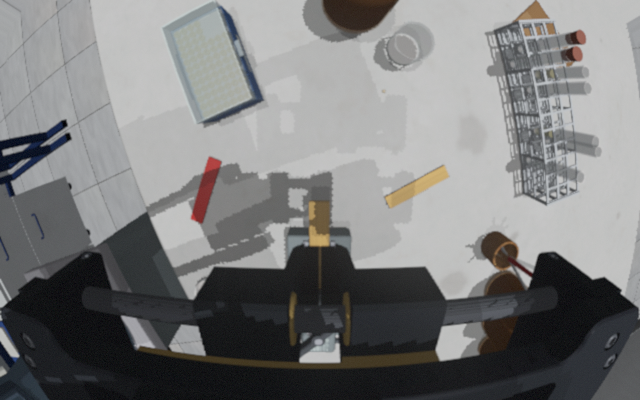

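Wrist view: the coupon's near end is at about (320,201), against a predicted (320.6,200), so the fit holds. I'll descend behind it.

Emit:
play_rows(
  motion=[
    {"linear": [1.5, 0, 45], "yaw": 0, "grip": 0},
    {"linear": [1.5, 0, 90], "yaw": 0, "grip": 0},
    {"linear": [1.5, 0, 135], "yaw": 0, "grip": 0},
    {"linear": [1.5, 0, 175], "yaw": 0, "grip": 0},
    {"linear": [1.5, 0, 200], "yaw": 0, "grip": 0},
    {"linear": [1.5, 0, 208], "yaw": 0, "grip": 0},
    {"linear": [1.5, 0, 208], "yaw": 0, "grip": 0},
    {"linear": [1.5, 0, 208], "yaw": 0, "grip": 0},
  ],
)

```text
time_s: 2.4
ee_pos: [0.545, 0.1694, 0.0397]
orientation: [3.141, -0.001, -0.286]
contact_force: [0.2, 1.1, 0.9]
opening: 0.004
```

```bash
python3 -c "
from h import *
import cv2
go(-109,0,.038,-.29)
im=get_image('side');cv2.imwrite('pics/s2.png',cv2.resize(im[170:260,270:390],None,fx=6,fy=6,interpolation=2))
im=get_image('top');cv2.imwrite('pics/t2.png',cv2.resize(im[175:250,255:355],None,fx=6,fy=6,interpolation=2))
"
```

```text
pos [0.545  0.1694 0.0397] ori [ 3.141e+00 -1.000e-03 -2.860e-01] F [0.2 1.1 0.9] t 2.4
now gauge -161.4 0.8 q [ 0.09  0.44  1.74 -0.    0.96  0.38]
linear [-1.  52.4  1.8] yaw 0.004
```

View pics/s2.png

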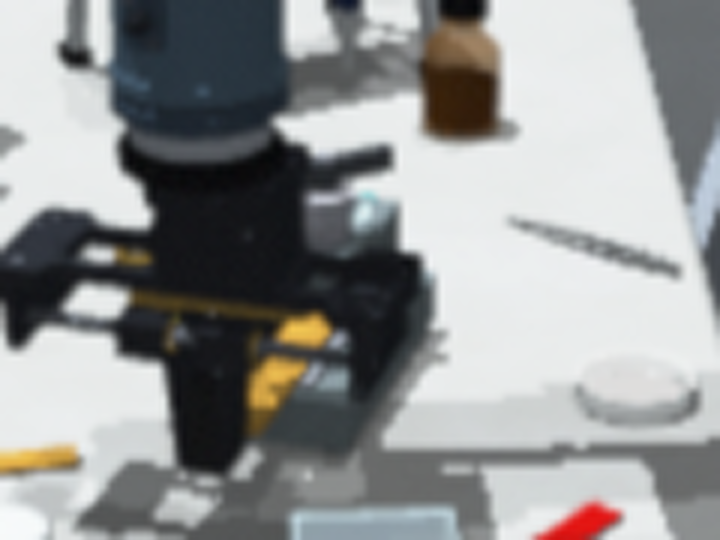

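The fingers are down behind the coupon's near end. Now I'll push.

Emit:
play_rows(
  motion=[
    {"linear": [-1, 8, 2], "yaw": 0, "grip": 0},
    {"linear": [-1, 13, 2], "yaw": 0, "grip": 0},
    {"linear": [-1, 17, 2], "yaw": 0, "grip": 0},
    {"linear": [-1, 21, 2], "yaw": 0, "grip": 0},
    {"linear": [-1, 25, 2], "yaw": 0, "grip": 0},
    {"linear": [-1, 29, 2], "yaw": 0, "grip": 0},
    {"linear": [-1, 33, 2], "yaw": 0, "grip": 0},
    {"linear": [-1, 37, 2], "yaw": 0, "grip": 0},
    {"linear": [-1, 40, 2], "yaw": 0, "grip": 0},
    {"linear": [-1, 42, 2], "yaw": 0, "grip": 0},
    {"linear": [-1, 44, 2], "yaw": 0, "grip": 0},
    {"linear": [-1, 45, 2], "yaw": 0, "grip": 0},
    {"linear": [-1, 46, 2], "yaw": 0, "grip": 0},
  ],
)

```text
time_s: 3.8
ee_pos: [0.5316, 0.1253, 0.0382]
orientation: [-3.141, -0.002, -0.286]
contact_force: [0.8, 2.6, 1.8]
opening: 0.004
```

Emit:
play_rows(
  motion=[
    {"linear": [0, 1, 0], "yaw": 0, "grip": 0},
    {"linear": [0, 2, 0], "yaw": 0, "grip": 0},
    {"linear": [0, 3, 0], "yaw": 0, "grip": 0},
  ],
)

```text
time_s: 4.1
ee_pos: [0.5307, 0.1224, 0.0382]
orientation: [-3.141, -0.002, -0.286]
contact_force: [-0.0, 0.7, 2.7]
opening: 0.007
```

```bash
python3 -c "
from h import *
import cv2
go(-109,0,.038,-.29)
im=get_image('wrist');cv2.imwrite('pics/w3.png',im)
"
```

```text
pos [0.5307 0.1224 0.0382] ori [-3.141e+00 -2.000e-03 -2.860e-01] F [-0.   0.7  2.7] t 4.1
now gauge -112.3 0.4 q [ 0.01  0.4   1.81 -0.    0.93  0.3 ]
linear [-0.4  3.3  0.2] yaw 0.004
```

Emit:
play_rows(
  motion=[
    {"linear": [0, 1, 0], "yaw": 0, "grip": 0},
    {"linear": [0, 2, 0], "yaw": 0, "grip": 0},
  ],
)

```text
time_s: 4.35
ee_pos: [0.5301, 0.1203, 0.0382]
orientation: [-3.141, -0.002, -0.286]
contact_force: [-0.2, 1.0, 1.3]
opening: 0.003
```

Emit:
play_rows(
  motion=[
    {"linear": [0, 1, 0], "yaw": 0, "grip": 0},
    {"linear": [0, 2, 0], "yaw": 0, "grip": 0},
  ],
)

```text
time_s: 4.55
ee_pos: [0.5301, 0.1198, 0.0383]
orientation: [-3.138, -0.003, -0.287]
contact_force: [3.8, 12.2, -0.6]
opening: 0.002
```

Emit:
play_rows(
  motion=[
    {"linear": [0, 1, 0], "yaw": 0, "grip": 0},
    {"linear": [0, 1.5, 0], "yaw": 0, "grip": 0},
  ],
)

```text
time_s: 4.75
ee_pos: [0.5302, 0.1198, 0.0384]
orientation: [-3.135, -0.004, -0.288]
contact_force: [3.2, 10.5, -0.5]
opening: 0.008
```

The push force rose to 12 N and motion stalled with the TCP at gauge x≈−110, where home should be. I'll back off, lift and look.

Emit:
play_rows(
  motion=[
    {"linear": [0, -10, 0], "yaw": 0, "grip": 0},
    {"linear": [0, -25, 0], "yaw": 0, "grip": 0},
    {"linear": [0, -25, -40], "yaw": 0, "grip": 0.3},
    {"linear": [0, -25, -80], "yaw": 0, "grip": 0.55},
    {"linear": [0, -25, -125], "yaw": 0, "grip": 0.55},
    {"linear": [0, -25, -160], "yaw": 0, "grip": 0.55},
    {"linear": [0, -25, -160], "yaw": 0, "grip": 0.55},
  ],
)

```text
time_s: 5.45
ee_pos: [0.5398, 0.1438, 0.2046]
orientation: [-3.133, -0.014, -0.287]
contact_force: [0.7, 1.1, 1.2]
opening: 0.436
```

```bash
python3 -c "
from h import *
import cv2
go(0,0,.19,np.deg2rad(28.9+60))
print(sense()['opening'])
im=get_image('wrist');cv2.imwrite('pics/w4.png',im)
im=get_image('side');cv2.imwrite('pics/s4.png',cv2.resize(im[170:260,270:390],None,fx=6,fy=6,interpolation=2))
im=get_image('top');cv2.imwrite('pics/t4.png',cv2.resize(im[175:250,255:355],None,fx=6,fy=6,interpolation=2))
"
```

```text
pos [0.5398 0.1438 0.2046] ori [-3.133 -0.014 -0.287] F [0.7 1.1 1.2] t 5.45
now gauge -135.4 3.0 q [0.05 0.17 1.7  0.   1.25 0.33]
linear [ -3.6 135.6  13.3] yaw -1.839
0.4355007013603851
```

View pics/w4.png

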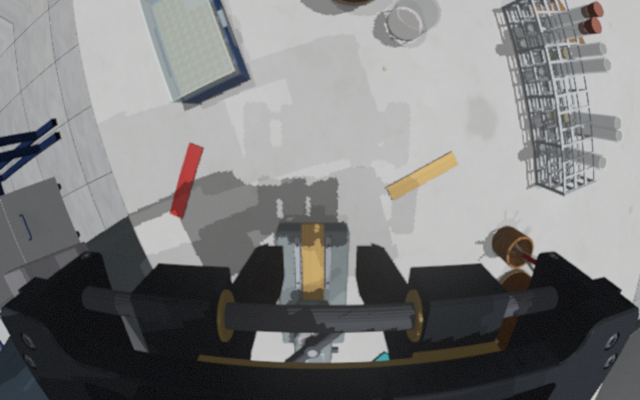

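View pics/t4.png

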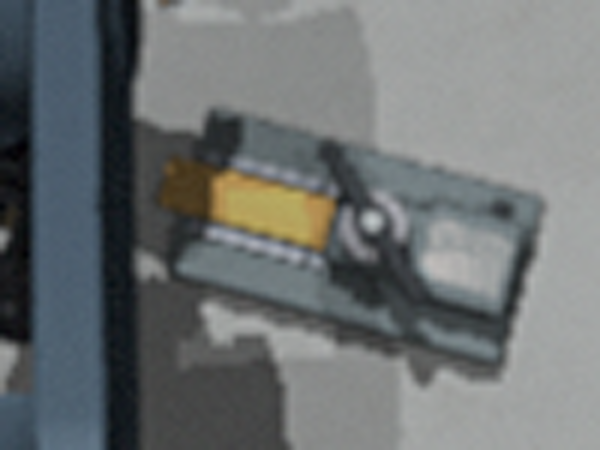

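View pics/s4.png

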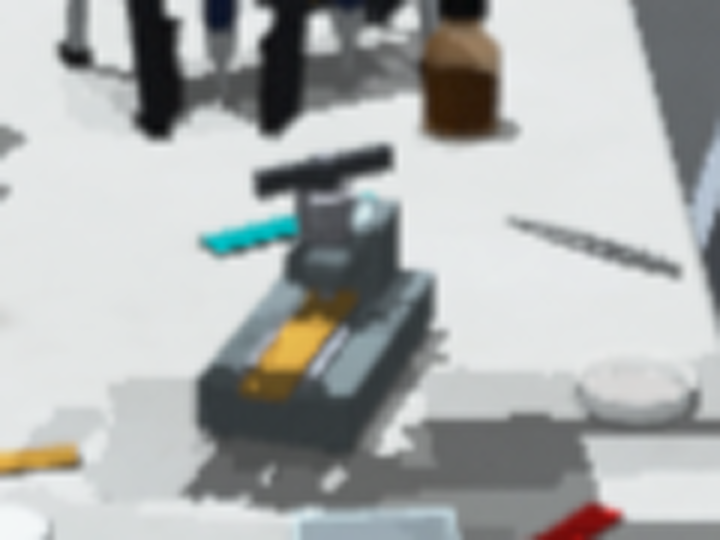

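The coupon is in and the bar is unmoved. Next I'll check the near end numerically: it is at about crop (175,158) and (160,208) in the top view.

```bash
python3 -c "
from h import *
for a,b in [(175,157),(160,208)]:
    p=at('top',(a+.5)/6-.5+255,(b+.5)/6-.5+175,.042)[:2]-O
    print(1000*p@ex,1000*p@ey)
im=get_image('wrist');import cv2
cv2.imwrite('pics/w4b.png',cv2.resize(im[210:310,260:370],None,fx=5,fy=5,interpolation=2))
c=calibration('wrist')
for p in [(-100,12,.042),(-100,-12,.042),(-90,40,.036),(-90,-40,.036)]: print(p,((proj('wrist',np.r_[O+(p[0]*ex+p[1]*ey)/1000,p[2]],c)-[260,210])*5).round())
go(0,0,.19,np.deg2rad(88.9))
"
```

```text
-98.86732838142164 11.609828954522282
-98.99823403122494 -12.742479957152483
(-100, 12, 0.042) [360.  65.]
(-100, -12, 0.042) [241.  65.]
(-90, 40, 0.036) [492. 100.]
(-90, -40, 0.036) [108.  99.]
pos [0.5353 0.1432 0.1969] ori [-3.137e+00 -1.000e-03 -2.870e-01] F [ 0.9  1.  -0.2] t 5.65
now gauge -133.6 -1.1 q [0.04 0.18 1.71 0.   1.25 0.33]
linear [  0.8 133.6   6.2] yaw -1.839
```

View pics/w4b.png

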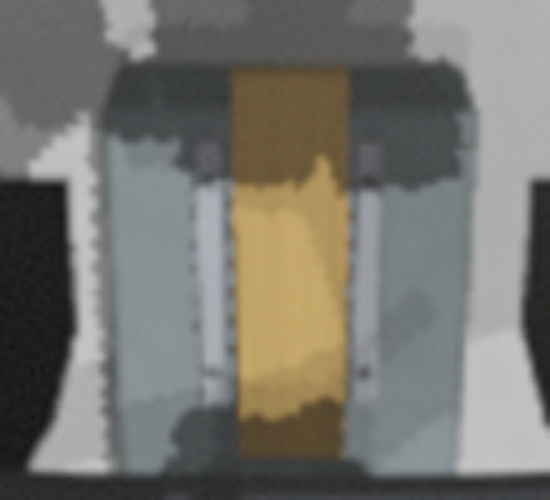

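The near end reads x≈−99 (home is −100), and the coupon is straight and flat. I'll move above the spindle axis with the fingers spread to about 48 mm, 60° counter-clockwise of the bar. Both wings can then be pushed by rotating in place.

Emit:
play_rows(
  motion=[
    {"linear": [1, 30, 3], "yaw": -0.14, "grip": 0.55},
    {"linear": [1, 60, 3], "yaw": -0.28, "grip": 0.55},
    {"linear": [1, 90, 3], "yaw": -0.42, "grip": 0.55},
    {"linear": [1, 120, 3], "yaw": -0.56, "grip": 0.55},
    {"linear": [1, 133.5, 3], "yaw": -0.7, "grip": 0.55},
    {"linear": [1, 133.5, 3], "yaw": -0.84, "grip": 0.55},
    {"linear": [1, 133.5, 3], "yaw": -0.98, "grip": 0.55},
    {"linear": [1, 133.5, 3], "yaw": -1.12, "grip": 0.55},
    {"linear": [1, 133.5, 3], "yaw": -1.26, "grip": 0.55},
    {"linear": [1, 133.5, 3], "yaw": -1.4, "grip": 0.55},
    {"linear": [1, 133.5, 3], "yaw": -1.54, "grip": 0.55},
    {"linear": [1, 133.5, 3], "yaw": -1.68, "grip": 0.55},
    {"linear": [1, 133.5, 3], "yaw": -1.84, "grip": 0.55},
    {"linear": [1, 133.5, 3], "yaw": -1.84, "grip": 0.55},
    {"linear": [1, 133.5, 3], "yaw": -1.84, "grip": 0.55},
  ],
)

```text
time_s: 7.15
ee_pos: [0.4976, 0.0151, 0.1918]
orientation: [-3.142, -0.005, 1.549]
contact_force: [-0.1, -0.7, 0.3]
opening: 0.548
```

```bash
python3 -c "
from h import *
go(0,0,.120,np.deg2rad(88.9))
print(sense()['opening'])
im=get_image('wrist');import cv2
cv2.imwrite('pics/w5.png',im)
im=get_image('side');cv2.imwrite('pics/s5.png',cv2.resize(im[140:260,270:390],None,fx=5,fy=5,interpolation=2))
"
```

```text
pos [0.4976 0.0151 0.1918] ori [-3.142 -0.005  1.549] F [-0.1 -0.7  0.3] t 7.15
now gauge -0.1 -0.6 q [-0.21  0.07  1.85  0.01  1.22 -1.76]
linear [-0.6  0.6 71.8] yaw -0.003
0.5484674730553307
```

View pics/w5.png

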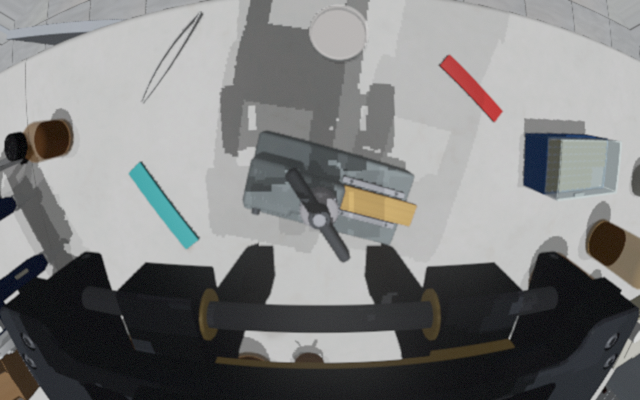

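View pics/s5.png

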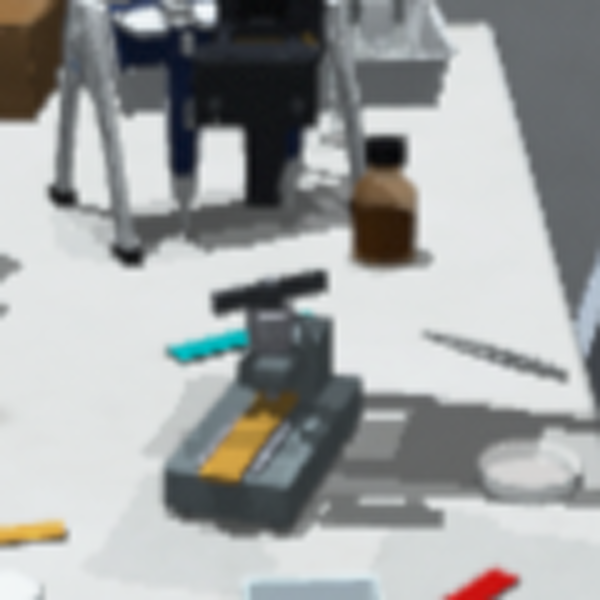

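```bash
python3 -c "
from h import *
b=np.deg2rad(28.9);u=np.array([np.cos(b),np.sin(b)])
c=calibration('wrist')
for r in (-.04,0,.04): print(proj('wrist',np.r_[O+r*u,.125],c).round(1))
"
```

```text
[290.1 174.3]
[319.7 222.2]
[346.3 265.1]
```

The small pixel offset (about 4 px) is fixed in the tool frame, so it's camera bias. I'll descend astride the bar.

Emit:
play_rows(
  motion=[
    {"linear": [0, 0, 30], "yaw": 0, "grip": 0.55},
    {"linear": [0, 0, 50], "yaw": 0, "grip": 0.55},
    {"linear": [0, 0, 62], "yaw": 0, "grip": 0.55},
    {"linear": [0, 0, 71], "yaw": 0, "grip": 0.55},
    {"linear": [0, 0, 72], "yaw": 0, "grip": 0.55},
    {"linear": [0, 0, 72], "yaw": 0, "grip": 0.55},
  ],
)

```text
time_s: 7.85
ee_pos: [0.4985, 0.0153, 0.1208]
orientation: [3.14, -0.005, 1.549]
contact_force: [0.4, -0.2, 0.1]
opening: 0.549
```

Emit:
play_rows(
  motion=[
    {"linear": [0, 0, 0], "yaw": 0.1, "grip": 0.55},
    {"linear": [0, 0, 0], "yaw": 0.2, "grip": 0.55},
    {"linear": [0, 0, 0], "yaw": 0.3, "grip": 0.55},
    {"linear": [0, 0, 0], "yaw": 0.4, "grip": 0.55},
    {"linear": [0, 0, 0], "yaw": 0.5, "grip": 0.55},
    {"linear": [0, 0, 0], "yaw": 0.6, "grip": 0.55},
    {"linear": [0, 0, 0], "yaw": 0.7, "grip": 0.55},
    {"linear": [0, 0, 0], "yaw": 0.8, "grip": 0.55},
  ],
)

```text
time_s: 8.65
ee_pos: [0.4991, 0.0153, 0.1219]
orientation: [-3.141, -0.006, 0.745]
contact_force: [-0.1, 0.3, -0.8]
opening: 0.554
```

```bash
python3 -c "
from h import *
go(0,0,.120,None);print(sense()['moment'])
im=get_image('wrist');import cv2
cv2.imwrite('pics/w6.png',im)
im=get_image('side');cv2.imwrite('pics/s6.png',cv2.resize(im[140:260,270:390],None,fx=5,fy=5,interpolation=2))
"
```

```text
pos [0.4991 0.0153 0.1219] ori [-3.141 -0.006  0.745] F [-0.1  0.3 -0.8] t 8.65
now gauge -0.6 0.8 q [-0.21  0.17  1.9   0.01  1.07 -0.96]
linear [-0.9 -0.4  1.9] yaw 0
[0.06607685 0.07287814 0.00684429]
```

View pics/w6.png

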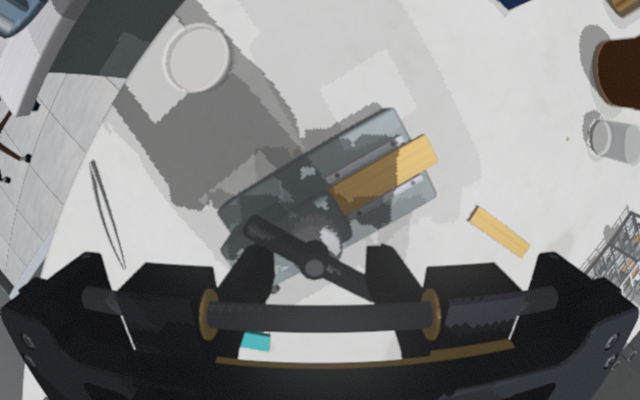

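View pics/s6.png

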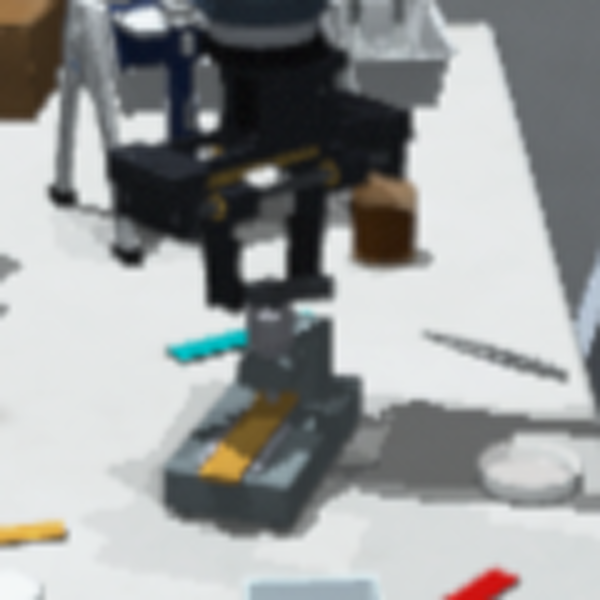

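The fingers have engaged both wings: the bar trails tool x by about 30° and has turned about 16° already. I'll keep turning clockwise.

Emit:
play_rows(
  motion=[
    {"linear": [-1, 0, 2], "yaw": 0.1, "grip": 0.55},
    {"linear": [-1, 0, 2], "yaw": 0.2, "grip": 0.55},
    {"linear": [-1, 0, 2], "yaw": 0.3, "grip": 0.55},
    {"linear": [-1, 0, 2], "yaw": 0.4, "grip": 0.55},
    {"linear": [-1, 0, 2], "yaw": 0.5, "grip": 0.55},
    {"linear": [-1, 0, 2], "yaw": 0.6, "grip": 0.55},
    {"linear": [-1, 0, 2], "yaw": 0.7, "grip": 0.55},
    {"linear": [-1, 0, 2], "yaw": 0.8, "grip": 0.55},
    {"linear": [-1, 0, 2], "yaw": 0.9, "grip": 0.55},
    {"linear": [-1, 0, 2], "yaw": 1.0, "grip": 0.55},
  ],
)

```text
time_s: 9.75
ee_pos: [0.499, 0.0141, 0.1206]
orientation: [-3.137, -0.004, -0.253]
contact_force: [0.1, -1.6, 0.3]
opening: 0.553
```

```bash
python3 -c "
from h import *
go(0,0,.120,None);print(sense()['moment'])
im=get_image('wrist');import cv2
cv2.imwrite('pics/w7.png',im)
"
```

```text
pos [0.499  0.0141 0.1206] ori [-3.137 -0.004 -0.253] F [ 0.1 -1.6  0.3] t 9.75
now gauge 0.5 1.0 q [-0.21  0.17  1.9   0.    1.07  0.04]
linear [-0.9 -0.6  0.6] yaw 0
[-0.42255358  0.17150175  0.02282136]
```

View pics/w7.png

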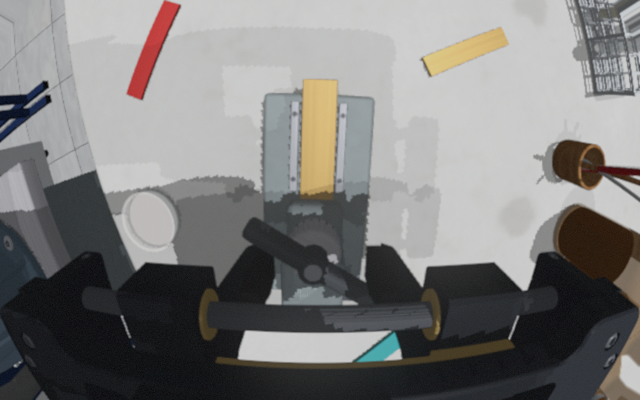

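The bar still trails by about 30° and follows the fingers. The coupon is straight at the channel end. Continuing.

Emit:
play_rows(
  motion=[
    {"linear": [-1, 0, 1], "yaw": 0.1, "grip": 0.55},
    {"linear": [-1, 0, 1], "yaw": 0.2, "grip": 0.55},
    {"linear": [-1, 0, 1], "yaw": 0.3, "grip": 0.55},
    {"linear": [-1, 0, 1], "yaw": 0.4, "grip": 0.55},
    {"linear": [-1, 0, 1], "yaw": 0.5, "grip": 0.55},
    {"linear": [-1, 0, 1], "yaw": 0.6, "grip": 0.55},
    {"linear": [-1, 0, 1], "yaw": 0.7, "grip": 0.55},
    {"linear": [-1, 0, 1], "yaw": 0.8, "grip": 0.55},
    {"linear": [-1, 0, 1], "yaw": 0.9, "grip": 0.55},
    {"linear": [-1, 0, 1], "yaw": 1.0, "grip": 0.55},
  ],
)

```text
time_s: 10.8
ee_pos: [0.4979, 0.0142, 0.12]
orientation: [-3.136, 0.001, -1.257]
contact_force: [-2.5, -1.3, 0.4]
opening: 0.552
```

```bash
python3 -c "
from h import *
go(0,0,.120,None);print(sense()['moment'])
im=get_image('wrist');import cv2
cv2.imwrite('pics/w8.png',im)
"
```

```text
pos [0.4979 0.0142 0.12  ] ori [-3.136e+00  1.000e-03 -1.257e+00] F [-2.5 -1.3  0.4] t 10.8
now gauge 0.7 -0.1 q [-0.21  0.17  1.91  0.    1.07  1.04]
linear [-0.6 -0.5 -0. ] yaw 0
[-0.14249871  0.37632324  0.07708772]
```

View pics/w8.png

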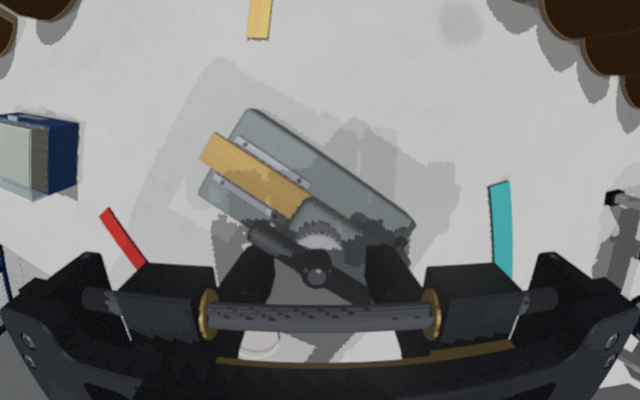

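The bar has turned about 2.3 rad and the torque has risen, so it is likely slipping now. I'll go on 1.5 rad more.

Emit:
play_rows(
  motion=[
    {"linear": [0, 0, 0], "yaw": 0.1, "grip": 0.55},
    {"linear": [0, 0, 0], "yaw": 0.2, "grip": 0.55},
    {"linear": [0, 0, 0], "yaw": 0.3, "grip": 0.55},
    {"linear": [0, 0, 0], "yaw": 0.4, "grip": 0.55},
    {"linear": [0, 0, 0], "yaw": 0.5, "grip": 0.55},
    {"linear": [0, 0, 0], "yaw": 0.6, "grip": 0.55},
    {"linear": [0, 0, 0], "yaw": 0.7, "grip": 0.55},
    {"linear": [0, 0, 0], "yaw": 0.8, "grip": 0.55},
    {"linear": [0, 0, 0], "yaw": 0.9, "grip": 0.55},
    {"linear": [0, 0, 0], "yaw": 1.0, "grip": 0.55},
    {"linear": [0, 0, 0], "yaw": 1.1, "grip": 0.55},
    {"linear": [0, 0, 0], "yaw": 1.2, "grip": 0.55},
    {"linear": [0, 0, 0], "yaw": 1.3, "grip": 0.55},
    {"linear": [0, 0, 0], "yaw": 1.4, "grip": 0.55},
    {"linear": [0, 0, 0], "yaw": 1.5, "grip": 0.55},
    {"linear": [0, 0, 0], "yaw": 1.6, "grip": 0.55},
  ],
)

```text
time_s: 12.45
ee_pos: [0.498, 0.0145, 0.1203]
orientation: [3.14, 0.006, -2.861]
contact_force: [-0.4, -0.3, 0.7]
opening: 0.55
```

```bash
python3 -c "
from h import *
go(0,0,.120,None);print(sense()['moment'])
im=get_image('wrist');import cv2
cv2.imwrite('pics/w9.png',im)
"
```

```text
pos [0.498  0.0145 0.1203] ori [ 3.14   0.006 -2.861] F [-0.4 -0.3  0.7] t 12.45
now gauge 0.5 -0.1 q [-0.21  0.17  1.91  0.    1.07  2.65]
linear [-0.3  0.3  0.3] yaw 0
[ 0.16848618  0.3139411  -0.00996349]
```

View pics/w9.png

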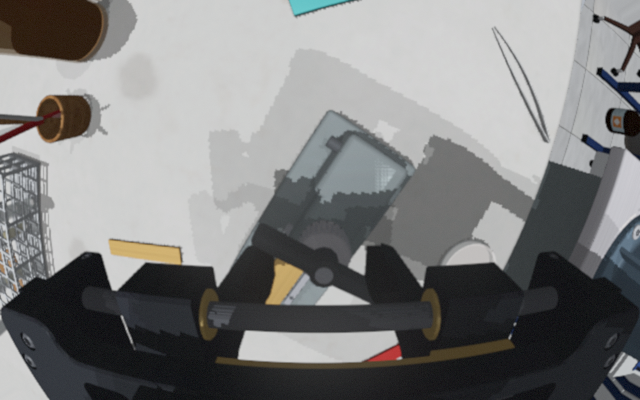

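Total bar turn is about 3.9 rad. The spindle bears by 2.0 at the latest, so slip is at least 1.8 rad. I'll ease the fingers off the wings and lift straight up.

Emit:
play_rows(
  motion=[
    {"linear": [0, 0, 0], "yaw": -0.1, "grip": 0.55},
    {"linear": [0, 0, 0], "yaw": -0.25, "grip": 0.55},
    {"linear": [0, 0, 0], "yaw": -0.3, "grip": 0.55},
    {"linear": [0, 0, -15], "yaw": -0.3, "grip": 0.55},
    {"linear": [0, 0, -40], "yaw": -0.3, "grip": 0.55},
    {"linear": [0, 0, -80], "yaw": -0.3, "grip": 0.55},
    {"linear": [0, 0, -120], "yaw": -0.3, "grip": 0.55},
    {"linear": [0, 0, -140], "yaw": -0.3, "grip": 0.55},
    {"linear": [0, 0, -140], "yaw": -0.3, "grip": 0.55},
    {"linear": [0, 0, -140], "yaw": -0.3, "grip": 0.55},
  ],
)

```text
time_s: 13.5
ee_pos: [0.4973, 0.014, 0.2601]
orientation: [-3.141, 0.006, -2.563]
contact_force: [0.4, 0.1, 0.3]
opening: 0.551
```

```bash
python3 -c "
from h import *
go(0,0,.120,None);print(sense()['moment'])
import cv2
im=get_image('wrist');cv2.imwrite('pics/w10.png',im)
im=get_image('side');cv2.imwrite('pics/s10.png',cv2.resize(im[150:260,270:390],None,fx=5,fy=5,interpolation=2))
"
```

```text
pos [0.4973 0.014  0.2601] ori [-3.141  0.006 -2.563] F [0.4 0.1 0.3] t 13.5
now gauge 1.1 -0.6 q [-0.21 -0.01  1.79  0.    1.36  2.35]
linear [ -0.3   0.3 140.1] yaw 0
[ 0.04087803  0.1628146  -0.01066216]
```

View pics/w10.png

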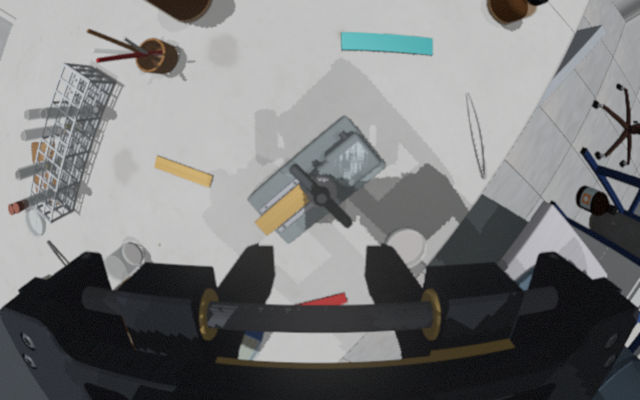

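View pics/s10.png

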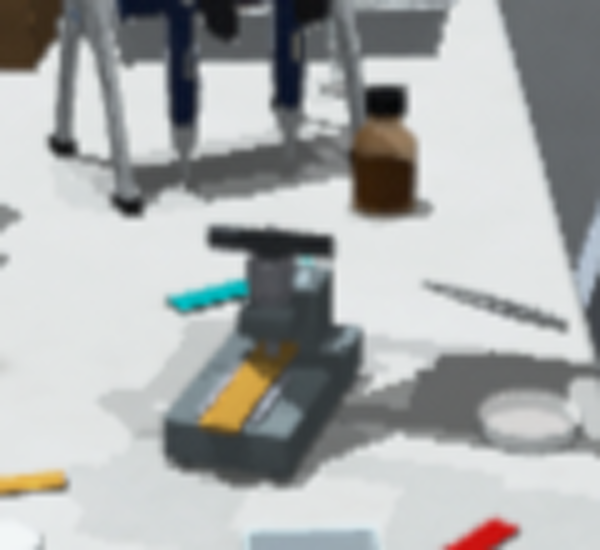

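```bash
python3 -c "
from h import *
c=calibration('wrist')
for p in [(-100,12,.042),(-100,-12,.042),(-90,40,.036),(-90,-40,.036)]: print(p,(proj('wrist',np.r_[O+(p[0]*ex+p[1]*ey)/1000,p[2]],c)).round(1), ((proj('wrist',np.r_[O+(p[0]*ex+p[1]*ey)/1000,p[2]],c)-[235,150])*6).round())
import cv2
im=cv2.imread('pics/w10.png');cv2.imwrite('pics/w10b.png',cv2.resize(im[150:245,235:365],None,fx=6,fy=6,interpolation=2))
"
```

```text
(-100, 12, 0.042) [250.6 221.3] [ 93. 428.]
(-100, -12, 0.042) [263.6 235. ] [172. 510.]
(-90, 40, 0.036) [241.9 198.4] [ 42. 291.]
(-90, -40, 0.036) [284.9 244.1] [299. 565.]
```

View pics/w10b.png

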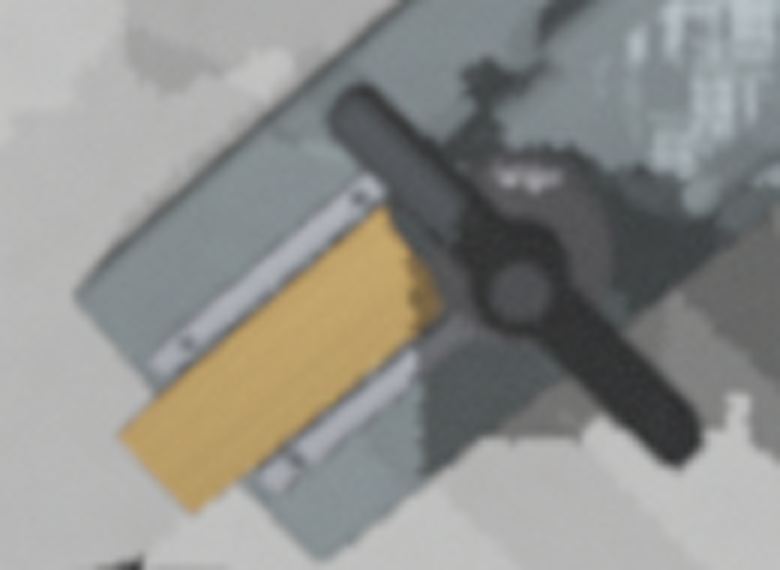

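By its overhang, the near end is within about 1.5 mm of home. I'll clear the arm for one clean top view to confirm.

```bash
python3 -c "
from h import *
go(-250,-100,.30,None)"
```

```text
pos [0.4964 0.0141 0.2586] ori [ 3.14   0.004 -2.564] F [ 0.4 -0.3 -0.6] t 13.6
now gauge 1.2 -1.5 q [-0.21 -0.01  1.79  0.    1.36  2.35]
linear [-128.   237.8  -40.4] yaw 0
```

Emit:
play_rows(
  motion=[
    {"linear": [-20, 37, -20], "yaw": 0, "grip": 0.55},
    {"linear": [-40, 74, -40], "yaw": 0, "grip": 0.55},
    {"linear": [-60, 111, -40], "yaw": 0, "grip": 0.55},
    {"linear": [-80, 149, -40], "yaw": 0, "grip": 0.55},
    {"linear": [-100, 186, -40], "yaw": 0, "grip": 0.55},
    {"linear": [-115, 215, -40], "yaw": 0, "grip": 0.55},
    {"linear": [-128, 238, -40], "yaw": 0, "grip": 0.55},
    {"linear": [-128, 238, -40], "yaw": 0, "grip": 0.55},
    {"linear": [-128, 238, -40], "yaw": 0, "grip": 0.55},
  ],
)

```text
time_s: 14.5
ee_pos: [0.473, 0.2832, 0.2978]
orientation: [3.139, 0.001, -2.562]
contact_force: [-0.0, 0.1, 0.2]
opening: 0.55
```

```bash
python3 -c "
from h import *
import cv2
im=get_image('top');cv2.imwrite('pics/t11f.png',im);cv2.imwrite('pics/t11.png',cv2.resize(im[175:250,255:355],None,fx=8,fy=8,interpolation=2))
im=get_image('side');cv2.imwrite('pics/s11.png',cv2.resize(im[170:260,270:390],None,fx=6,fy=6,interpolation=2))
"
```

```text
(no output)
```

View pics/t11.png

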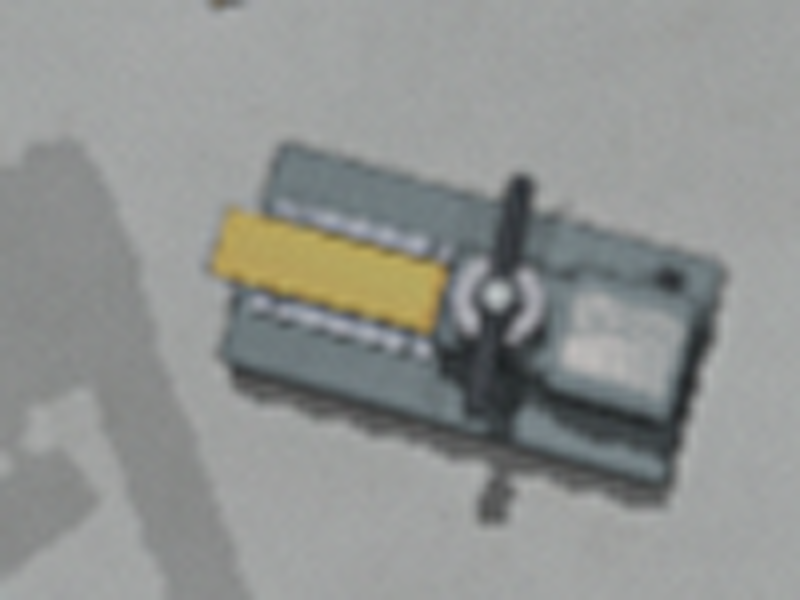

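View pics/t11f.png

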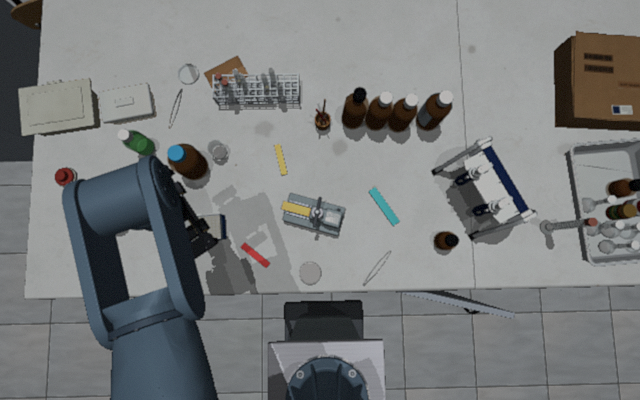

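View pics/s11.png

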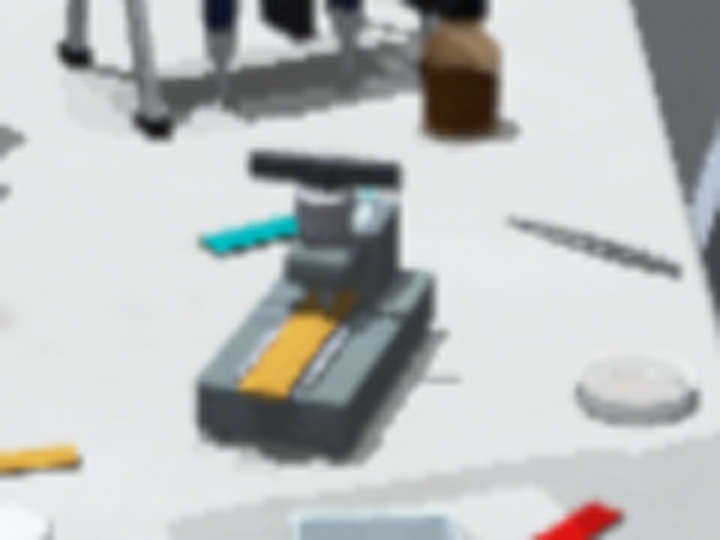

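Top view: the coupon's near end is at crop (221,240), having moved 35.3 mm, so it is at x≈−100.4 against −100 for home. The spindle is down on the coupon and both bystanders are unmoved. The arm is free, with about 0 N contact force.

```bash
python3 -c "
from cell import *
print(sign_off())"
```

```text
the job is handed in; nothing more can be done
None
```

The coupon is home against the stop and the spindle is clamped on it. I handed the job in at about 15 s of the 54 s allowed; the sign-off gave no verdict.

- **Coupon:** I pushed it in with closed fingers until it stalled at about 12 N. The final top view puts its near end at x ≈ −100.4 mm, against −100 mm for fully home. An earlier top view gave about −99 mm and a wrist view about −101.5 mm. All three are within the 3.5 mm limit, and it lies straight in the channel.
- **Ratchet:** I turned the bar about 3.9 rad clockwise with the spread fingers behind both wings. The spindle meets the coupon at about 2.0 rad at the latest, so the slip is about 1.9 rad or more. I worked this out from the angle turned, because slip and clamping force can't be measured directly. In the last torque reading while turning, the moment had fallen back to near zero, so it does not confirm the slip. The bar angle seen after lifting off matched the commanded turn, and the side view shows the spindle down on the coupon.
- **Surroundings:** The dropper bottle and beaker look unmoved in the top view. The arm stands clear with about 0 N on the tool.
- **Disagreement:** Wrist-camera points were about 4 mm off the top-camera fit, always in the same direction in the tool's frame. I treated this as camera bias.

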